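# Load two sample racks into the sloped infeed tray of a tube reader

## Task

Load the wide rack of tall tubes and the narrow rack of short vials into the reader's sloped tray, each in the lane that fits its width, one rack at a time: set it down on the upper half of its lane and slide it down, pushing at the middle of its back, until it rests squarely against the stop panel before you fetch the other. When both are home, swing the retaining arm fully closed across the lanes behind them. Keep the racks upright and leave everything else on the bench as it is.

Things in the scene. Friction and masses are not known exactly. Their poses are not given: they have to be found in the camera images.
- tray: Sloped grey two-lane infeed tray of the tube reader, fixed. Origin: on its floor at the foot of the white stop panel, midway across. x points down the slope, square into the stop panel (face at x = 0, 50 mm high); y to the left looking down the slope; z square to the floor. Floor 250 mm long (x -250 to 0), sloping 14 degrees, 35 mm above the bench at the stop, 95 mm at the upper edge.
- wide_home (a point): Where the tube rack's origin lies when home: on the floor at tray (-23, 55.5, 0) mm, mid wide lane. Axes as the tray's. Wide lane: tray y -12.5 to 123.5 mm, on the left. Lane walls are bare aluminium, 20 mm high. Beyond the stop panel stands the white reader housing, 75 mm high above the bench.
- narrow_home (a point): Where the vial rack's origin lies when home: on the floor at tray (-23, -73, 0) mm, mid narrow lane. Axes as the tray's. Narrow lane: tray y -123.5 to -22.5 mm, on the right. Racks do not slide by themselves, friction holds them on the slope (under 2 N pushes one along).
- wide_entry (a point): A good spot to set the tube rack's origin down, in the upper half of the wide lane: on the floor at tray (-150, 57, 0) mm. Above x = -105 mm the lanes widen: each outer wall flares out by 16 mm to the upper edge and the divider thins from 10 to 5 mm, so a rack has 4 to 5 mm to spare each side here.
- narrow_entry (a point): Point on the tray floor in the upper half of the narrow lane, a good spot to set the vial rack down: tray (-150, -74.5, 0) mm.
- retainer (a joint): Retaining arm, a flat steel bar turning parallel to the tray floor about a pivot at the tray's left edge near the low end. 0 = closed: across both lanes, pointing to tray -y, 6 mm behind racks that are home. Grows as it opens: 1.57 = pointing up the slope (tray -x); limit 1.9; starts 1.6 to 1.75. Stiff (0.12 N m), stays where left; a finger can push it round from the tray's left.
- pivot (a point): Pivot axis of the retaining arm, fixed to the tray at (-56, 139, 32) mm, at the height of the bar's middle. The axis is square to the tray floor.
- bar_mid (a point): Point on the retaining arm's centre line 120 mm from its pivot, at mid-height of the bar. The bar is 8 mm thick, 16 mm high (24 to 40 mm above the tray floor) and 235 mm long.
- bar_end (a point): Free end of the retaining arm, 235 mm from its pivot, at mid-height of the bar. A black finger knob 14 mm across stands on the bar 8 mm short of the end, rising to 60 mm above the tray floor.
- tube_rack: Wide white plastic rack, two rows of five tall clear tubes with black caps, all fast in it. 130 mm long (its y), 46 mm deep (its x), body 48 mm high, caps reach 77 mm; 0.26 kg. Origin: centre of underside, z up. Goes across the wide lane (136 mm), either way round; pushed off its middle it cocks and can jam between the walls. Grip across its 46 mm depth at the middle.
- vial_rack: Narrow white plastic rack, two rows of three short clear vials with black caps, all fast in it. 95 mm long (its y), 46 mm deep (its x), body 48 mm high, caps reach 57 mm; 0.2 kg. Origin: centre of underside, z up. Goes across the narrow lane (101 mm), either way round; pushed off its middle it cocks and can jam. Grip across its 46 mm depth at the middle.
- pencil: A bystander, not part of the job: yellow pencil lying on the bench, 8 mm thick, 180 mm long. Origin: underside of its middle, x along it.
- beaker: A bystander, not part of the job: clear glass beaker, 68 mm wide, 85 mm high. Origin: centre of its underside.
- amber_bottle: A bystander, not part of the job: amber glass bottle with black cap, 60 mm wide, 130 mm high. Origin: centre of its underside.
- wash_bottle: A bystander, not part of the job: white wash bottle with a bent spout, 66 mm wide, 175 mm high. Origin: centre of its underside.
- spare_tube: A bystander, not part of the job: single capped tube lying on the bench, 15 mm thick, 78 mm long. Origin: underside of its middle, x along it.
- tip_box: A bystander, not part of the job: closed pipette-tip box, grey with white lid, 79 x 109 x 66 mm. Origin: centre of its underside.
- wire_rack: A bystander, not part of the job: steel wire rack, 70 x 160 x 60 mm, with five long capped tubes reaching 138 mm. Origin: centre of its underside.
Things that resemble listed ones, but are neither listed nor needed, are in the scene too. Leave any purple look-alike of the tube_rack alone.

How it is judged (in metres and radians):
On the way, in this order (a step that is already met when the one before it is completed fails the run):
1. one rack stands on the upper half of its own lane (((x of tube_rack in the frame of tray between -0.225 and -0.09 m and y of tube_rack in the frame of tray between 0.0405 and 0.0705 m and z of tube_rack in the frame of tray between -0.005 and 0.005 m and angle between the z axis of tube_rack and the z axis of tray, either way round below 0.08 rad and angle between the x axis of tube_rack and the x axis of tray, either way round below 0.25 rad) or (x of vial_rack in the frame of tray between -0.225 and -0.09 m and y of vial_rack in the frame of tray between -0.088 and -0.058 m and z of vial_rack in the frame of tray between -0.005 and 0.005 m and angle between the z axis of vial_rack and the z axis of tray, either way round below 0.08 rad and angle between the x axis of vial_rack and the x axis of tray, either way round below 0.25 rad))), for 0.2 s.
2. that rack has been slid down against the stop panel (((x of tube_rack in the frame of tray above -0.028 m and y of tube_rack in the frame of tray between 0.0495 and 0.0615 m and z of tube_rack in the frame of tray between -0.005 and 0.005 m and angle between the z axis of tube_rack and the z axis of tray, either way round below 0.08 rad and angle between the x axis of tube_rack and the x axis of tray, either way round below 0.08 rad) or (x of vial_rack in the frame of tray above -0.028 m and y of vial_rack in the frame of tray between -0.079 and -0.067 m and z of vial_rack in the frame of tray between -0.005 and 0.005 m and angle between the z axis of vial_rack and the z axis of tray, either way round below 0.08 rad and angle between the x axis of vial_rack and the x axis of tray, either way round below 0.08 rad))), for 0.2 s.
3. with the first rack home, the other stands on the upper half of its own lane ((((x of tube_rack in the frame of tray above -0.028 m and y of tube_rack in the frame of tray between 0.0495 and 0.0615 m and z of tube_rack in the frame of tray between -0.005 and 0.005 m and angle between the z axis of tube_rack and the z axis of tray, either way round below 0.08 rad and angle between the x axis of tube_rack and the x axis of tray, either way round below 0.08 rad) and (x of vial_rack in the frame of tray between -0.225 and -0.09 m and y of vial_rack in the frame of tray between -0.088 and -0.058 m and z of vial_rack in the frame of tray between -0.005 and 0.005 m and angle between the z axis of vial_rack and the z axis of tray, either way round below 0.08 rad and angle between the x axis of vial_rack and the x axis of tray, either way round below 0.25 rad)) or ((x of vial_rack in the frame of tray above -0.028 m and y of vial_rack in the frame of tray between -0.079 and -0.067 m and z of vial_rack in the frame of tray between -0.005 and 0.005 m and angle between the z axis of vial_rack and the z axis of tray, either way round below 0.08 rad and angle between the x axis of vial_rack and the x axis of tray, either way round below 0.08 rad) and (x of tube_rack in the frame of tray between -0.225 and -0.09 m and y of tube_rack in the frame of tray between 0.0405 and 0.0705 m and z of tube_rack in the frame of tray between -0.005 and 0.005 m and angle between the z axis of tube_rack and the z axis of tray, either way round below 0.08 rad and angle between the x axis of tube_rack and the x axis of tray, either way round below 0.25 rad)))), for 0.2 s.
4. both racks rest against the stop panel (x of each of tube_rack, vial_rack in the frame of tray above -0.028 m and y of tube_rack in the frame of tray between 0.0495 and 0.0615 m and z of tube_rack in the frame of tray between -0.005 and 0.005 m and angle between the z axis of each of tube_rack, vial_rack and the z axis of tray, either way round below 0.08 rad and angle between the x axis of each of tube_rack, vial_rack and the x axis of tray, either way round below 0.08 rad and y of vial_rack in the frame of tray between -0.079 and -0.067 m and z of vial_rack in the frame of tray between -0.005 and 0.005 m), for 0.2 s.
5. the retaining arm is closed behind them (all of step 4 and value of joint retainer below 0.06 rad), for 0.2 s.
At the end, for the whole second after the job is handed in: Each rack stands flat on the floor of its own lane, still, its front within 5 mm of the stop panel, within 6 mm of the lane's middle and square to the lane within 0.08 rad, and the retaining arm is closed (below 0.06 rad) (all of step 5 and linear speed of each of tube_rack, vial_rack below 0.02 m/s); the robot touches nothing.
It fails at once if a rack is tipped over (angle between any of tube_rack, vial_rack's own z axis and vertical above 0.7 rad).
It fails at once if another thing on the bench is moved more than 30 mm (distance of any of pencil, beaker, amber_bottle, wash_bottle, spare_tube, tip_box, wire_rack from where it was at the start of the episode above 0.03 m).
It also fails if it takes over 72 s, if anything falls off the work surface, if the arm or the gripper's body presses on something with over 40 N, if the wrist force passes 120 N, or if a joint passes its speed limit or range.

## Robot

A 6-joint arm with a two-finger parallel gripper is mounted at the origin on the work surface. World frame = base frame: x ahead of the robot, y to its left, z up, the work surface at z = 0. Lengths are in mm, angles in rad, forces in N, time in s.
With the tool pointing down it reaches from about 250 to 725 mm from the base axis. Payload 9.7 kg.
Tool frame: the origin (TCP) lies on the front face of the gripper's body, between the roots of the fingers; the fingertips stand 73 mm ahead of it and the grasp point (between the pads) lies 54 mm ahead of it; z points along the fingers, y is the line along which they close (so a half turn about z gives the same grasp; the last joint's range is limited). The gripper opens to 85 mm and grips with 20 to 120 N. Pads are 22 mm wide; open, the fingers measure 114 mm over their backs; the gripper's body (76 mm by 85 mm) begins 54 mm behind the grasp point. The pads swing forward as they close: fully open they stand 13 mm farther back than shut.
Start: joints at [-1.172, 0.087, 0.176, 1.66, 0, 1.571], TCP at [213.569, -506.839, 303.884] pointing down, gripper open.
Joint ranges: [-3.13, 3.13], [-0.85, 1.81], [-1.15, 1.24], [-2.2, 2.28], [-1.44, 1.52], [-3.14, 3.14]. Speed limits (rad/s): [2.22, 2.22, 2.57, 3.14, 3.14, 3.14].

## Interface

Orientations are given as a unit quaternion [x, y, z, w].
In Python, from plant import ctrl, snapshot, calibration, spot_in, cut_out, spot_point gives the robot as it stands.
- The arm moves only by the shell command python3 -m jog 'ROWS'. ROWS is JSON, a list that holds one entry, the list of rows, each a list of 7 numbers: the shift along the tool's x, y, z as a fraction of full scale, then the turn, a rotation vector about the tool's x, y, z as a fraction of full scale, then the finger opening in mm, from 0 to 85.4. A call has 1 to 20 rows; each row shifts and turns the commanded pose from where the row before left it, along the tool's axes as they then stand; what a row does not reach is not made up. Full scale, the value 1, is 0.2 m for a shift and 180 degrees for a turn. A row lasts 1/12 s, in which the tool goes at most 41.7 mm and 7.16 degrees, less where a joint would pass 70% of its speed; a pose out of reach is approached as far as the arm can. A call with a number of a shift or a turn outside -1 to 1 is refused whole. A call with a gripper value outside its range is refused whole. The fingers move at their own pace and stop on an object; the grip force is fixed at half the most. Time passes only in rows, so rows that do not move let the fingers close. It gives the time, the measured TCP pose, the force, the opening and the grip force at its end, in the units of the state.
- ctrl.read_state(): the state, without advancing time (a new reading comes with each control period).
- snapshot(name): name is "scene" or "side" or "wrist"; returns (picture, depth): 384x512x3 uint8, red, green, blue; 384x512 float32, mm along the optical axis (not along the pixel's ray), 0 where there is no reading.
- calibration(name): a dict with "intrinsics" (3x3 intrinsics, pixels), "k1" (the pictures are not rectified: a ray, as slopes to the right and down, at radius r is drawn at 1 + k1 r^2 times it, then the intrinsics apply), "pose" (4x4, takes a point from camera to world coordinates). Camera axes: x right, y down, z forward; pixel columns grow to the right and rows downward; lengths in mm; the calibration is good to about 2 mm. A picture is of the moment at which its call begins: read the wrist's pose just before it. calibration takes no time and is no camera call; for the wrist camera it gives the pose at the moment of the call.
- ctrl.close_job(): hands the job in; it is judged then, once.
Trained networks look in the newest picture that a camera, given by its name, has taken for a name from the list of things; names that differ only in an ending like _2 or _b are one class to them, and where a whole thing is asked for, a point or a joint stands for the part that bears it (a point fixed in the world has none). Each returns a list of dicts, best first, with "confidence" (0 to 1); they miss things now and then, are a little off and sometimes report something else, mostly with a low value. They report only what shows in the picture. A call takes as long as a camera call. They do not tell look-alikes from the thing itself.
- spot_in(camera, thing): "centre" ([column, row] as shares, 0 to 1, of the picture: columns of its width, rows of its height, amid what is visible of it).
- cut_out(camera, thing): "region" (384x512 bool, what is visible of it) and "centre" ([column, row] as shares, 0 to 1, of the picture: columns of its width, rows of its height, amid what is visible of it).
- spot_point(camera, thing): "centre" ([column, row] as shares, 0 to 1, of the picture: columns of its width, rows of its height: a listed point, or the origin of a listed thing).
The state is a dict: "clock": time; "qpos": joint angles; "qd": joint speeds; "tau": joint torques, N m; "position": TCP position; "tool_rot": TCP orientation; "ft_force": force on the tool from outside, world axes, zero at the start; "torque": the same for the moment, N m; "opening": finger opening in mm; "gripper_force": force on a finger pad.
Only numpy, scipy, OpenCV 4.12 (cv2) and the standard library are available. Lean on these libraries where they do the work, as an engineer would, in place of code of your own. Each camera call takes 0.05 s, during which the arm holds its last target. There are 200 camera calls.

## Working session

There is one attempt and no reset: what is moved stays moved. The work goes in short steps, Python scripts to look and compute and a shell command to move; the robot and the scene stay as the last step left them, time stands still between calls to the robot, and variables do not carry over. Pictures are saved under pics/ and viewed, at most 10 in all, crops included, and the job is handed in when it is done.

```bash
mkdir -p pics; ls; cat > h.py <<'E'
import numpy as np, cv2, json
from plant import ctrl, snapshot, calibration, spot_in, cut_out, spot_point
from scipy.spatial.transform import Rotation as R
def ray(cal,u,v):
    K=np.array(cal["intrinsics"]);k=cal["k1"]
    d=np.array([(u-K[0,2])/K[0,0],(v-K[1,2])/K[1,1]]);s=d.copy()
    for _ in range(20): s=d/(1+k*(s@s))
    return np.array([s[0],s[1],1.])
def cloud(cal,depth,mask=None):
    K=np.array(cal["intrinsics"]);k=cal["k1"]
    v,u=np.nonzero((depth>0)&(mask if mask is not None else True))
    d=np.stack([(u-K[0,2])/K[0,0],(v-K[1,2])/K[1,1]],1);s=d.copy()
    for _ in range(20): s=d/(1+k*(s**2).sum(1,keepdims=True))
    z=depth[v,u][:,None];P=np.hstack([s*z,z]);T=np.array(cal["pose"])
    return P@T[:3,:3].T+T[:3,3],u,v
def onplane(cal,c,z):
    r=ray(cal,c[0]*512,c[1]*384);T=np.array(cal["pose"]);d=T[:3,:3]@r
    return T[:3,3]+d*(z-T[2,3])/d[2]
def save(n,p): cv2.imwrite(f"pics/{n}.png",cv2.cvtColor(p,cv2.COLOR_RGB2BGR))
E
python3 - <<'E'
from h import *
for c in ["scene","side"]:
    p,d=snapshot(c);save(c,p);np.save(c+"_d",d);np.save(c+"_p",p);cal=calibration(c)
    print(c,np.round(np.array(cal["pose"]),3).tolist())
    for t in ["tube_rack","vial_rack","tray","retainer","wire_rack","amber_bottle","wash_bottle","beaker","tip_box"]:
        for r in cut_out(c,t)[:2]:
            if r["confidence"]<.3: continue
            P,_,_=cloud(cal,d,r["region"]); 
            print(t,round(r["confidence"],2),np.round(r["centre"],3)*[512,384],len(P),np.round(np.median(P,0)) if len(P) else "",np.round(np.percentile(P,2,axis=0)),np.round(np.percentile(P,98,axis=0)))
    for t in ["tray","wide_home","narrow_home","wide_entry","narrow_entry","pivot","bar_mid","bar_end","tube_rack","vial_rack"]:
        for r in spot_point(c,t)[:2]: print("pt",t,round(r["confidence"],2),np.round(np.array(r["centre"])*[512,384]))
print(ctrl.read_state())
E
```

```text
pics
scene [[-0.562, 0.659, -0.5, 1456.613], [0.827, 0.451, -0.335, 662.623], [0.005, -0.602, -0.798, 1574.004], [0.0, 0.0, 0.0, 1.0]]
tube_rack 0.69 [322.048 227.328] 596 [451. 344.  47.] [415. 284.  -0.] [471. 402.  80.]
tube_rack 0.56 [340.48 192.  ] 616 [281. 321.  45.] [201. 255.  -4.] [296. 381.  81.]
vial_rack 0.62 [177.664 148.608] 361 [ 431. -373.   42.] [ 367. -462.   -4.] [ 447. -330.   62.]
retainer 0.66 [260.096 210.048] 197 [568. 127. 109.] [464. 106.  81.] [681. 149. 157.]
retainer 0.52 [284.672 195.072] 34 [392. 134.  13.] [362. 125.   3.] [417. 145.  19.]
wire_rack 0.74 [155.648 179.328] 347 [ 653. -318.   72.] [ 619. -358.    1.] [ 673. -300.  132.]
wire_rack 0.58 [123.904 147.072] 826 [ 581. -553.   41.] [ 499. -628.   -6.] [ 626. -465.  138.]
amber_bottle 0.53 [154.112 179.712] 362 [ 652. -318.   71.] [ 609. -405.   -3.] [ 673. -300.  132.]
wash_bottle 0.77 [318.464 266.496] 470 [659. 420. 111.] [628. 391.  15.] [672. 445. 167.]
tip_box 0.92 [363.52  271.104] 821 [553. 552.  64.] [499. 497.   8.] [585. 604.  72.]
pt tray 0.76 [205. 230.]
pt tray 0.43 [237. 170.]
p
[... 2086 characters left out ...]
 2.0, 'qpos': array([-1.17198640e+00,  8.69078802e-02,  1.75877688e-01,  1.65975089e+00,
       -2.10874820e-06,  1.57079710e+00]), 'qd': array([ 6.19107761e-05, -1.39466082e-03,  7.18784726e-04, -1.08468742e-03,
       -2.15939479e-04, -1.27545897e-03]), 'tau': array([ 3.20700587e-03, -5.20090806e+01,  4.64863229e+01,  1.54698446e-03,
        1.06631628e-04,  3.52441020e-05]), 'position': array([ 213.58052103, -506.8474326 ,  303.86837803]), 'tool_rot': array([9.80184697e-01, 1.98085739e-01, 4.76611836e-07, 7.68119810e-06]), 'ft_force': array([ 0.38785582,  0.26853822, -0.83439133]), 'torque': array([ 0.02222636,  0.01054088, -0.01061471]), 'gripper_force': 0.0, 'opening': 85.1878352676042}
```

View pics/scene.png

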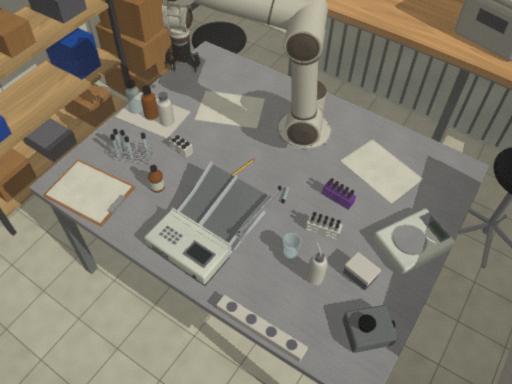

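View pics/side.png

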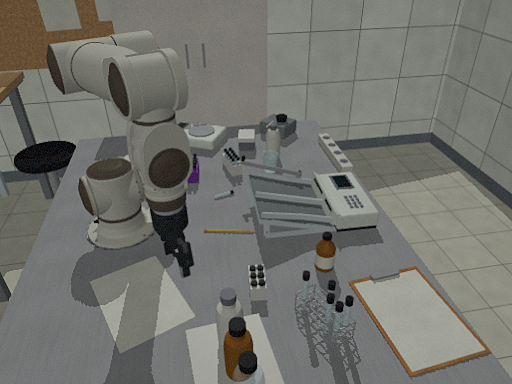

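The white tube rack is at about px (323,227) in the scene view, and its purple look-alike at (340,193). The vial rack is at (180,147) and the tray spans roughly (165-270, 165-275) with the bar standing open. In the side view the vial rack is at (257,280). Next I'll fit the tray pose and the rack rectangles.

```bash
cat >> h.py <<'E'
def project(cal,P):
    T=np.array(cal["pose"]);K=np.array(cal["intrinsics"]);p=(np.atleast_2d(P)-T[:3,3])@T[:3,:3]
    s=p[:,:2]/p[:,2:];s=s*(1+cal["k1"]*(s**2).sum(1,keepdims=True))
    return s*[K[0,0],K[1,1]]+[K[0,2],K[1,2]]
def trayT(x,y,yaw,z=35.):
    T=np.eye(4);T[:3,:3]=R.from_euler("z",yaw).as_matrix()@R.from_euler("y",np.radians(14)).as_matrix();T[:3,3]=[x,y,z];return T
def tr(T,p): return np.atleast_2d(p)@T[:3,:3].T+T[:3,3]
def itr(T,P): return (P-T[:3,3])@T[:3,:3]
E
python3 - <<'E'
from h import *
from scipy.optimize import least_squares
pts={"tray":(0,0,0),"wide_home":(-23,55.5,0),"narrow_home":(-23,-73,0),"wide_entry":(-150,57,0),"narrow_entry":(-150,-74.5,0),"pivot":(-56,139,32)}
obs={"scene":{"tray":(205,230),"wide_home":(217,233),"narrow_home":(192,215),"wide_entry":(238,207),"narrow_entry":(213,185),"pivot":(239,235)},
"side":{"tray":(320,199),"wide_home":(312,194),"narrow_home":(319,211),"wide_entry":(277,188),"narrow_entry":(286,207),"pivot":(299,171)}}
cals={c:calibration(c) for c in obs}
def res(p):
    T=trayT(*p); return np.concatenate([(project(cals[c],tr(T,pts[k]))[0]-o) for c in obs for k,o in obs[c].items()])
s=least_squares(res,[720,-20,0],loss="soft_l1",x_scale=[10,10,.1]);print(s.x,np.round(res(s.x)).reshape(-1,2).tolist())
T=trayT(*s.x)
# floor plane check + stop panel/walls
for c in obs:
    d=np.load(c+"_d.npy");P,_,_=cloud(cals[c],d);q=itr(T,P)
    m=(abs(q[:,1])<115)&(q[:,0]>-240)&(q[:,0]<-20)&(abs(q[:,2])<12)
    A=np.c_[P[m][:,:2],np.ones(m.sum())];co=np.linalg.lstsq(A,P[m][:,2],rcond=None)[0]
    print(c,"floor",co,"slope",np.arctan(np.hypot(*co[:2])),"dir",np.arctan2(-co[1],-co[0]),"med z",np.median(q[m][:,2]))
    m=(q[:,2]>40)&(q[:,2]<70)&(abs(q[:,1])<115)&(q[:,0]>-60)&(q[:,0]<60);print("panel/housing x pct",np.percentile(q[m][:,0],[1,3,10,50]))
    m=(q[:,2]>14)&(q[:,2]<23)&(q[:,0]>-100)&(q[:,0]<-20)&(abs(q[:,1])<150);h,e=np.histogram(q[m][:,1],np.arange(-150,151,4));print([(int(e[i]),int(h[i])) for i in range(len(h)) if h[i]>5])
    for n,a in {"tube":(451,344),"vial":(414,-400)}.items():
        m=(np.hypot(P[:,0]-a[0],P[:,1]-a[1])<95)&(P[:,2]>38)&(P[:,2]<85)
        r=cv2.minAreaRect(P[m][:,:2].astype(np.float32));print(n,m.sum(),np.round(r[0]),np.round(r[1]),round(r[2],1))
w=calibration("wrist");st=ctrl.read_state();Tw=np.eye(4);Tw[:3,:3]=R.from_quat(st["tool_rot"]).as_matrix();Tw[:3,3]=st["position"]
print(np.round(np.linalg.inv(Tw)@np.array(w["pose"]),3).tolist(),np.array(w["intrinsics"]).tolist())
E
```

```text
[ 7.19016124e+02 -3.05452735e+01 -5.11992769e-02] [[-2.0, -0.0], [1.0, -0.0], [-0.0, 1.0], [-0.0, 0.0], [-2.0, 6.0], [-0.0, -1.0], [-1.0, 1.0], [-2.0, -3.0], [-0.0, -0.0], [1.0, -1.0], [-1.0, -0.0], [1.0, 1.0]]
scene floor [-2.47724847e-01  5.48005880e-03  2.12680102e+02] slope 0.2428933004691923 dir -0.022117947432648465 med z -0.9173024314619052
panel/housing x pct [-2.27968275 -0.3852987   2.89377234 32.94413379]
[(-134, 7), (-130, 16), (-126, 8), (-26, 8), (-22, 8), (-18, 13), (122, 10), (126, 11)]
tube 417 [440. 342.] [ 51. 128.] 11.5
vial 199 [ 420. -380.] [102.  54.] 85.3
side floor [-2.48598323e-01  2.55905004e-03  2.13226080e+02] slope 0.24367140779102792 dir -0.010293551570581858 med z -1.232323954813137
panel/housing x pct [-6.98658765 -5.52061117 -2.7105139  33.63751321]
[(-138, 22), (-134, 18), (-34, 9), (-30, 17), (-26, 14), (-22, 10), (114, 8), (118, 15)]
tube 236 [435. 333.] [ 48. 137.] 13.0
vial 418 [ 417. -385.] [101.  46.] 84.7
[[-0.0, -0.945, -0.327, 84.605], [1.0, 0.0, -0.001, -0.726], [0.001, -0.327, 0.945, -69.413], [0.0, 0.0, 0.0, 1.0]] [[324.7338891272304, 0.0, 260.170951814823], [0.0, 324.7338891272304, 190.39615027920175], [0.0, 0.0, 1.0]]
```

```bash
cat >> h.py <<'E'
from scipy.linalg import logm, expm
def cur():
    st=ctrl.read_state();T=np.eye(4);T[:3,:3]=R.from_quat(st["tool_rot"]).as_matrix();T[:3,3]=st["position"];return T
def down(yaw,tilt=0): # tool x at yaw, tilt about tool x (rad)
    return (R.from_euler("z",yaw)*R.from_euler("x",np.pi)*R.from_euler("x",tilt)).as_matrix()
def pose(p,rot): T=np.eye(4);T[:3,:3]=rot;T[:3,3]=p;return T
def plan(goal,start=None,mm=28,deg=5.5):
    S=cur() if start is None else start
    D=np.linalg.inv(S)@goal;a=np.degrees(np.linalg.norm(R.from_matrix(D[:3,:3]).as_rotvec()))
    n=int(max(1,np.ceil(np.linalg.norm(D[:3,3])/mm),np.ceil(a/deg)))
    M=expm(np.real(logm(D))/n) if a>.01 else pose(D[:3,3]/n,np.eye(3))
    print(n,"x",np.round(np.r_[M[:3,3]/200,R.from_matrix(M[:3,:3]).as_rotvec()/np.pi],4).tolist())
    return goal
E
python3 - <<'E'
from h import *
plan(pose([419,-395,230],down(np.radians(85))))
E
```

```text
12 x [0.0944, 0.0396, 0.0308, 0.0, 0.0, -0.0288]
```

```bash
python3 -m jog '[[[0.0944,0.0396,0.0308,0,0,-0.0288,85],[0.0944,0.0396,0.0308,0,0,-0.0288,85],[0.0944,0.0396,0.0308,0,0,-0.0288,85],[0.0944,0.0396,0.0308,0,0,-0.0288,85],[0.0944,0.0396,0.0308,0,0,-0.0288,85],[0.0944,0.0396,0.0308,0,0,-0.0288,85],[0.0944,0.0396,0.0308,0,0,-0.0288,85],[0.0944,0.0396,0.0308,0,0,-0.0288,85],[0.0944,0.0396,0.0308,0,0,-0.0288,85],[0.0944,0.0396,0.0308,0,0,-0.0288,85],[0.0944,0.0396,0.0308,0,0,-0.0288,85],[0.0944,0.0396,0.0308,0,0,-0.0288,85],[0,0,0,0,0,0,85],[0,0,0,0,0,0,85]]]'
cat >> h.py <<'E'
def rackfit(cal,d,mask,L,capz):
    P,_,_=cloud(cal,d,mask);a=P[(P[:,2]>40)&(P[:,2]<52)]
    out={}
    for n,m in {"body":(P[:,2]>42)&(P[:,2]<52),"all":(P[:,2]>20)&(P[:,2]<85),"caps":(P[:,2]>capz-4)&(P[:,2]<capz+5)}.items():
        if m.sum()>10:
            r=cv2.minAreaRect(P[m][:,:2].astype(np.float32));print(n,m.sum(),np.round(r[0],1),np.round(r[1],1),round(r[2],1))
E
python3 - <<'E'
from h import *
print(cur().round(3).tolist())
cal=calibration("wrist");p,d=snapshot("wrist");save("w1",p)
for r in cut_out("wrist","vial_rack")[:2]:
    print(r["confidence"],np.array(r["centre"])*[512,384]);rackfit(cal,d,r["region"],95,57)
for r in spot_point("wrist","vial_rack")[:2]: print(r["confidence"],onplane(cal,r["centre"],0))
E
```

```text
clock: 3.17
position: [419.2, -394.2, 229.8]
tool_rot: [0.737, 0.676, -0.0, -0.0]
ft_force: [0.6, -0.3, -0.2]
opening: 84.7
gripper_force: 0.0
[[0.086, 0.996, -0.0, 419.226], [0.996, -0.086, 0.0, -394.228], [0.0, -0.001, -1.0, 229.764], [0.0, 0.0, 0.0, 1.0]]
0.96 [260.4032 167.6928]
body 3843 [ 419.2 -382.7] [95.8 46.1] 84.4
all 6660 [ 419.1 -382.7] [95.9 46.1] 84.3
caps 2634 [ 419.2 -382.3] [78.4 40.4] 84.4
0.74 [ 420.75216477 -384.81165316    0.        ]
```

View pics/w1.png

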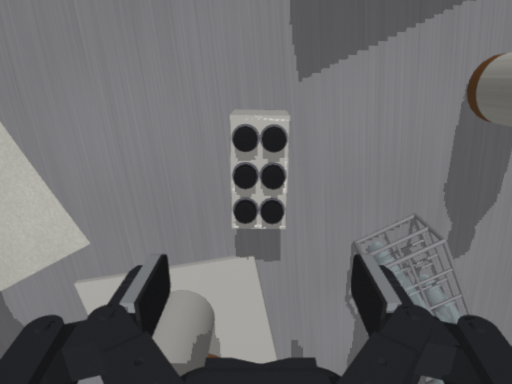

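```bash
python3 -m jog '[[[0.0573,-0.005,0,0,0,0.0036,85],[0,0,0.12,0,0,0,85],[0,0,0.12,0,0,0,85],[0,0,0.12,0,0,0,85],[0,0,0.12,0,0,0,85],[0,0,0.12,0,0,0,85],[0,0,0.12,0,0,0,85],[0,0,0,0,0,0,85],[0,0,0,0,0,0,30],[0,0,0,0,0,0,30],[0,0,0,0,0,0,30],[0,0,0,0,0,0,30],[0,0,0,0,0,0,30],[0,0,0,0,0,0,30],[0,0,0,0,0,0,30]]]'
```

```text
clock: 4.57
position: [419.6, -384.2, 88.3]
tool_rot: [0.741, 0.672, -0.0, 0.002]
ft_force: [-0.6, -0.9, 6.3]
opening: 45.1
gripper_force: 62.6
```

```bash
python3 - <<'E'
from h import *
S=plan(pose([419.6,-384,270],cur()[:3,:3]))
plan(pose([560,-105,270],down(np.radians(88))),S)
E
```

```text
7 x [-0.0001, 0.0003, -0.1298, 0.0, 0.0, 0.0]
12 x [0.12, 0.0504, -0.0001, 0.0001, 0.0001, -0.0017]
```

```bash
python3 -m jog '[[[0,0,-0.06,0,0,0,30],[0,0,-0.13,0,0,0,30],[0,0,-0.13,0,0,0,30],[0,0,-0.13,0,0,0,30],[0,0,-0.13,0,0,0,30],[0,0,-0.13,0,0,0,30],[0,0,-0.13,0,0,0,30],[0,0,-0.06,0,0,0,30],[0,0,0,0,0,0,30]]]' && python3 -m jog '[[[0.06,0.025,0,0,0,0,30],[0.12,0.0504,0,0,0,-0.0018,30],[0.12,0.0504,0,0,0,-0.0018,30],[0.12,0.0504,0,0,0,-0.0018,30],[0.12,0.0504,0,0,0,-0.0018,30],[0.12,0.0504,0,0,0,-0.0018,30],[0.12,0.0504,0,0,0,-0.0018,30],[0.12,0.0504,0,0,0,-0.0018,30],[0.12,0.0504,0,0,0,-0.0018,30],[0.12,0.0504,0,0,0,-0.0018,30],[0.12,0.0504,0,0,0,-0.0018,30],[0.12,0.0504,0,0,0,-0.0018,30],[0.06,0.025,0,0,0,0,30],[0,0,0,0,0,0,30],[0,0,0,0,0,0,30]]]'
python3 - <<'E'
from h import *
print(cur().round(3).tolist())
cal=calibration("wrist");p,d=snapshot("wrist");save("w2",p);np.save("w2_d",d);np.save("w2_c",cal,allow_pickle=True)
for t in ["tray","narrow_home","wide_home","narrow_entry","wide_entry","pivot","bar_mid","bar_end"]:
    for r in spot_point("wrist",t)[:1]: print(t,r["confidence"],(np.array(r["centre"])*[512,384]).round(1).tolist())
T0=trayT(719,-30.5,-.04);P,u,v=cloud(cal,d);q=itr(T0,P)
m=(abs(q[:,1])<115)&(q[:,0]>-240)&(q[:,0]<-20)&(abs(q[:,2])<12);A=np.c_[P[m][:,:2],np.ones(m.sum())];co=np.linalg.lstsq(A,P[m][:,2],rcond=None)[0];print("floor",co,np.degrees(np.arctan(np.hypot(*co[:2]))),np.arctan2(-co[1],-co[0]),m.sum(),np.median(q[m][:,2]))
for x0 in range(-250,0,25):
    m=(q[:,2]>15)&(q[:,2]<24)&(q[:,0]>x0)&(q[:,0]<x0+25)&(abs(q[:,1])<160)
    h,e=np.histogram(q[m][:,1],np.arange(-150,161,2));print(x0,[(int(e[i]),int(h[i])) for i in range(len(h)) if h[i]>4])
E
```

```text
clock: 5.32
position: [419.4, -383.8, 270.6]
tool_rot: [0.741, 0.672, 0.0, 0.003]
ft_force: [0.3, -0.1, -0.8]
opening: 45.4
gripper_force: 61.8
clock: 6.57
position: [559.1, -103.7, 265.0]
tool_rot: [0.719, 0.695, -0.001, -0.001]
ft_force: [-0.1, -0.4, -1.6]
opening: 45.1
gripper_force: 61.8
[[0.034, 0.999, -0.002, 559.078], [0.999, -0.034, 0.0, -103.719], [0.0, -0.002, -1.0, 265.013], [0.0, 0.0, 0.0, 1.0]]
tray 0.85 [436.6, 92.2]
narrow_home 0.77 [400.5, 169.0]
wide_home 0.78 [418.4, 20.8]
narrow_entry 0.2 [270.5, 9.9]
wide_entry 0.93 [271.6, 10.8]
floor [-2.50914318e-01  7.47581732e-03  2.14325143e+02] 14.091539389714596 -0.02978549191975685 45137 -1.1028600233808126
-250 [(-150, 21), (-148, 27), (-146, 29), (-144, 48), (-26, 56), (-24, 113), (-22, 111), (-20, 58)]
-225 [(-26, 50), (-24, 103), (-22, 108), (-20, 101)]
-200 [(-26, 64), (-24, 94), (-22, 98), (-20, 103), (-18, 19)]
-175 [(-26, 71), (-24, 92), (-22, 93), (-20, 89), (-18, 49)]
-150 [(-26, 64), (-24, 83), (-22, 60), (-20, 87), (-18, 81)]
-125 [(-134, 12), (-132, 22), (-130, 31), (-128, 37), (-26, 72), (-24, 72), (-22, 55)
[... 820 characters left out ...]
6, 14), (-64, 17), (-62, 18), (-60, 17), (-58, 17), (-56, 18), (-54, 17), (-52, 17), (-50, 18), (-48, 19), (-46, 19), (-44, 18), (-42, 15), (-40, 18), (-38, 19), (-36, 17), (-34, 16), (-32, 16), (-30, 17), (-28, 16), (-26, 38), (-24, 65), (-22, 70), (-20, 58), (-18, 77), (-16, 38), (-14, 18), (-12, 21), (-10, 17), (-8, 23), (-6, 20), (-4, 18), (-2, 24), (0, 15), (2, 24), (4, 16), (6, 27), (8, 17), (10, 27), (12, 16), (14, 24), (16, 18), (18, 24), (20, 16), (22, 24), (24, 22), (26, 21), (28, 22), (30, 18), (32, 23), (34, 22), (36, 22), (38, 23), (40, 22), (42, 20), (44, 22), (46, 23), (48, 26), (50, 21), (52, 26), (54, 24), (56, 24), (58, 25), (60, 21), (62, 25), (64, 24), (66, 23), (68, 18)]
```

View pics/w2.png

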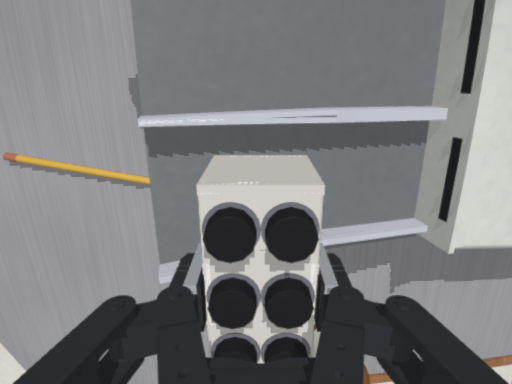

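```bash
python3 - <<'E'
from h import *
d=np.load("w2_d.npy");cal=np.load("w2_c.npy",allow_pickle=True).item()
P,u,v=cloud(cal,d);x,y,yaw=719.,-30.5,-.04
for it in range(4):
    T=trayT(x,y,yaw);q=itr(T,P)
    xs=[];ys=[]
    for x0 in range(-245,-10,10):
        m=(q[:,2]>14)&(q[:,2]<24)&(q[:,0]>x0)&(q[:,0]<x0+10)&(abs(q[:,1]+19)<12)
        a=np.percentile(q[m][:,1],[4,96]);xs.append(x0+5);ys.append(a.mean())
    k,b=np.polyfit(xs,ys,1)
    m=(q[:,2]>8)&(q[:,2]<42)&(abs(q[:,0])<9)&(q[:,1]>-110)&(q[:,1]<70)&(abs(q[:,1]+18)>10)
    A=np.c_[q[m][:,1],q[m][:,2],np.ones(m.sum())];pc=np.linalg.lstsq(A,q[m][:,0],rcond=None)[0]
    print("k,b",k,b,"panel x=",pc,m.sum(),"yaw by panel",yaw-pc[0])
    yaw+=k/2-pc[0]/2; sh=T[:3,:3]@np.array([pc[2]+pc[0]*-18,b+17.5,0]);x+=sh[0];y+=sh[1]
q=itr(trayT(x,y,yaw),P)
m=(abs(q[:,1])<115)&(q[:,0]>-240)&(q[:,0]<-20)&(abs(q[:,2])<6)
print(x,y,yaw,"floor z",np.median(q[m][:,2]))
# held rack in tool frame
Q=(P-cur()[:3,3])@cur()[:3,:3]
m=(Q[:,2]>35)&(Q[:,2]<110)&(abs(Q[:,0])<60)&(abs(Q[:,1])<40)
print("rack tool x,y,z pct",np.percentile(Q[m],[1,99],axis=0))
m2=(abs(Q[:,1])<15)&(Q[:,2]>38)&(Q[:,2]<95)&(Q[:,0]>30)&(Q[:,0]<60);print("end face x",np.percentile(Q[m2][:,0],[50,90,99]), "z", np.percentile(Q[m2][:,2],[1,99]))
E
```

```text
k,b 0.008870278682430746 -19.795104293626707 panel x= [-0.00977053 -0.01130574 -1.44746861] 5975 yaw by panel -0.030229469206252496
k,b -7.941903444132873e-05 -17.525707297584816 panel x= [-0.00071388 -0.01162868 -0.21970666] 5992 yaw by panel -0.02996571505820715
k,b -0.0003892448512231283 -17.50472033583173 panel x= [-0.0004151  -0.0115594  -0.02612692] 5989 yaw by panel -0.02994726353913288
k,b -0.0004013899193803511 -17.499857996803904 panel x= [-0.00040234 -0.01156212 -0.00845527] 5988 yaw by panel -0.029947096512533373
717.4545655231519 -32.76745792344488 -0.030348961482865786 floor z -0.7667937231318473
rack tool x,y,z pct [[-25.68911277 -34.08620543  35.22879108]
 [ 50.70363881  33.53489665  86.28610138]]
end face x [49.28165287 50.55649788 50.77000672] z [38.45560128 88.70672879]
```

```bash
cat >> h.py <<'E'
TR=trayT(717.5,-32.8,-.0303,34.3)
E3=np.array([[0,1,0],[1,0,0],[0,0,-1.]])
def tg(x,y,z,tilt=0): # TCP at tray coords, tool square to floor; tilt>0 about tool x
    return pose(tr(TR,[x,y,z])[0],TR[:3,:3]@E3@R.from_euler("x",tilt).as_matrix())
def show():
    T=cur();st=ctrl.read_state();q=itr(TR,T[:3,3]);D=E3.T@TR[:3,:3].T@T[:3,:3]
    print("tray TCP",q.round(1),"rot err deg",np.degrees(R.from_matrix(D).as_rotvec()).round(2),"f",(TR[:3,:3].T@st["ft_force"]).round(2),"op",round(st["opening"],1),"t",round(st["clock"],2))
E
python3 - <<'E'
from h import *
show();S=plan(tg(-150,-76,150));print(S[:3,3]);plan(tg(-150,-76,89),S,mm=15)
E
```

```text
tray TCP [-207.5  -76.9  187.1] rot err deg [-14.01   0.04   0.34] f [ 1.38  0.69 -1.33] op 44.9 t 7.02
3 x [0.0018, 0.0847, 0.0767, 0.0259, -0.0001, -0.0006]
[ 605.99162736 -105.45516272  216.13264328]
5 x [-0.0, -0.0, 0.061, 0.0, 0.0, 0.0]
```

```bash
python3 -m jog '[[[0.0018,0.0847,0.0767,0.0259,0,-0.0006,30],[0.0018,0.0847,0.0767,0.0259,0,-0.0006,30],[0.0018,0.0847,0.0767,0.0259,0,-0.0006,30],[0,0,0,0,0,0,30],[0,0,0,0,0,0,30],[0,0,0,0,0,0,30]]]'; python3 -c "
from h import *
show();plan(tg(-150,-76,98),mm=15)"
```

```text
clock: 7.52
position: [606.2, -105.1, 216.3]
tool_rot: [0.712, 0.691, -0.084, -0.087]
ft_force: [-0.5, -1.1, -0.5]
opening: 45.2
gripper_force: 62.2
tray TCP [-149.9  -75.6  150.2] rot err deg [-0.06  0.03 -0.03] f [-0.31 -1.07 -0.58] op 45.2 t 7.52
4 x [-0.0005, -0.0002, 0.0653, 0.0001, -0.0, 0.0]
```

```bash
python3 -m jog '[[[-0.0005,0,0.065,0,0,0,30],[-0.0005,0,0.065,0,0,0,30],[-0.0005,0,0.065,0,0,0,30],[0,0,0.065,0,0,0,30],[0,0,0.02,0,0,0,30],[0,0,0.015,0,0,0,30],[0,0,0,0,0,0,30],[0,0,0,0,0,0,30]]]'; python3 -c "
from h import *
show()"
```

```text
clock: 8.18
position: [592.1, -104.9, 160.9]
tool_rot: [0.712, 0.691, -0.084, -0.086]
ft_force: [-0.3, -0.7, -1.4]
opening: 45.1
gripper_force: 62.3
tray TCP [-150.2  -75.8   93. ] rot err deg [-0.19  0.01 -0.03] f [ 0.02 -0.67 -1.39] op 45.1 t 8.18
```

```bash
python3 -m jog '[[[0,0,0.01,0,0,0,30],[0,0,0.01,0,0,0,30],[0,0,0,0,0,0,30],[0,0,0,0,0,0,30]]]'; python3 -c "
from h import *
show()"
```

```text
clock: 8.52
position: [591.5, -104.8, 156.7]
tool_rot: [0.712, 0.691, -0.084, -0.086]
ft_force: [0.8, 0.3, 9.1]
opening: 45.2
gripper_force: 63.4
tray TCP [-149.7  -75.7   88.9] rot err deg [-0.17  0.01 -0.04] f [-1.4   0.35  9.  ] op 45.2 t 8.52
```

```bash
python3 -m jog '[[[0,0,0,0,0,0,60],[0,0,0,0,0,0,85],[0,0,0,0,0,0,85],[0,0,0,0,0,0,85],[0,0,0,0,0,0,85],[0,0,-0.05,0,0,0,85],[0,0,-0.12,0,0,0,85],[0,0,-0.12,0,0,0,85],[0,0,-0.12,0,0,0,85],[0,0,-0.12,0,0,0,85],[0,0,-0.12,0,0,0,20],[0,0,0,0,0,0,0],[0,0,0,0,0,0,0]]]'; cat >> h.py <<'E'
def tip(x,y,z,tilt=-np.radians(14)):
    G=tg(x,y,z,tilt);G[:3,3]-=73*G[:3,2];return G
def rackview(thing,name=None):
    T=cur();cal=calibration("wrist");p,d=snapshot("wrist")
    if name: save(name,p)
    for r in cut_out("wrist",thing)[:2]:
        P,_,_=cloud(cal,d,r["region"]);q=itr(TR,P)
        print(thing,round(r["confidence"],2),(np.array(r["centre"])*[512,384]).round(),"z99",np.percentile(q[:,2],99).round(1))
        for n,m in {"body":(q[:,2]>42)&(q[:,2]<52),"all":(q[:,2]>25)&(q[:,2]<85)}.items():
            if m.sum()>10: 
                R_=cv2.minAreaRect(q[m][:,:2].astype(np.float32));print(n,m.sum(),np.round(R_[0],1),np.round(R_[1],1),round(R_[2],1),"pct",np.percentile(q[m][:,:2],[1,99],axis=0).round(1).tolist())
E
python3 -c "
from h import *
show();rackview('vial_rack','w3');S=plan(tip(-220,-74.2,80));S2=plan(tip(-205,-74.2,22),S,mm=20);plan(tip(-185,-74.2,22),S2)"
```

```text
clock: 9.6
position: [623.0, -105.8, 282.6]
tool_rot: [0.712, 0.691, -0.084, -0.086]
ft_force: [-0.4, 0.2, 0.1]
opening: 51.3
gripper_force: 0.0
tray TCP [-149.6  -75.9  218.6] rot err deg [-0.17  0.01 -0.04] f [-0.42  0.2   0.  ] op 51.3 t 9.6
vial_rack 0.94 [261. 185.] z99 58.3
body 3975 [-149.1  -74.2] [96.2 46.2] 90.0 pct [[-171.8, -121.1], [-126.4, -26.4]]
all 7031 [-149.1  -74.2] [96.2 46.2] 90.0 pct [[-171.6, -120.5], [-126.6, -26.3]]
vial_rack 0.66 [315. 342.] z99 217.4
4 x [0.002, -0.1172, 0.0717, -0.0195, -0.0001, 0.0001]
3 x [0.0, 0.0009, 0.0998, 0.0, 0.0, 0.0]
1 x [0.0, 0.097, 0.0242, 0.0, 0.0, 0.0]
```

```bash
python3 -m jog '[[[0.002,-0.1172,0.0717,-0.0195,0,0,0],[0.002,-0.1172,0.0717,-0.0195,0,0,0],[0.002,-0.1172,0.0717,-0.0195,0,0,0],[0.002,-0.1172,0.0717,-0.0195,0,0,0],[0,0.001,0.1,0,0,0,0],[0,0.001,0.1,0,0,0,0],[0,0.001,0.1,0,0,0,0],[0,0,0,0,0,0,0],[0,0,0,0,0,0,0]]]'; python3 -c "
from h import *
show();T=cur();print('tip',itr(TR,T[:3,3]+73*T[:3,2]));S=plan(tip(-187,-74.2,22));plan(tip(-60,-73.3,22),S,mm=8)"
```

```text
clock: 10.45
position: [529.8, -101.5, 183.7]
tool_rot: [0.718, 0.696, -0.009, -0.01]
ft_force: [-0.1, 0.4, 0.5]
opening: -0.0
gripper_force: 0.0
tray TCP [-216.1  -74.3  100. ] rot err deg [-12.45   0.07  -0.03] f [-0.28  0.41  0.5 ] op -0.0 t 10.45
tip [-200.38573181  -74.24841028   28.76263371]
1 x [0.0006, 0.0482, 0.0476, -0.0086, -0.0004, 0.0001]
16 x [0.0003, 0.0385, 0.0096, 0.0, 0.0, 0.0]
```

```bash
python3 -m jog '[[[0.0003,0.024,0.024,-0.0043,0,0,0],[0.0003,0.024,0.024,-0.0043,0,0,0],[0.0003,0.0385,0.0096,0,0,0,0],[0.0003,0.0385,0.0096,0,0,0,0],[0.0003,0.0385,0.0096,0,0,0,0],[0.0003,0.0385,0.0096,0,0,0,0],[0.0003,0.0385,0.0096,0,0,0,0],[0.0003,0.0385,0.0096,0,0,0,0],[0.0003,0.0385,0.0096,0,0,0,0],[0,0,0,0,0,0,0],[0,0,0,0,0,0,0]]]'; python3 -c "
from h import *
show();T=cur();print('tip',itr(TR,T[:3,3]+73*T[:3,2]));rackview('vial_rack')"
```

```text
clock: 11.37
position: [594.6, -102.9, 161.3]
tool_rot: [0.718, 0.697, 0.001, 0.0]
ft_force: [0.8, -0.2, -0.1]
opening: -0.1
gripper_force: 0.0
tray TCP [-147.9  -73.8   94. ] rot err deg [-14.13   0.05  -0.04] f [ 0.83 -0.17  0.11] op -0.1 t 11.37
tip [-130.04499962  -73.74684433   23.17911395]
vial_rack 0.77 [342. 223.] z99 57.9
body 7243 [-95.6 -73.2] [50.7 95.3] 0.1 pct [[-117.3, -96.6], [-71.6, -25.8]]
all 15018 [-99.1 -73.2] [57.6 95.5] 0.2 pct [[-117.2, -94.7], [-72.2, -25.8]]
```

```bash
python3 -m jog '[[[0.0001,0.0385,0.0096,0,0,0,0],[0.0001,0.0385,0.0096,0,0,0,0],[0.0001,0.0385,0.0096,0,0,0,0],[0.0001,0.0385,0.0096,0,0,0,0],[0.0001,0.0385,0.0096,0,0,0,0],[0.0001,0.0385,0.0096,0,0,0,0],[0.0001,0.0385,0.0096,0,0,0,0],[0.0001,0.0385,0.0096,0,0,0,0],[0,0.02,0.005,0,0,0,0],[0,0,0,0,0,0,0],[0,0,0,0,0,0,0]]]'; python3 -c "
from h import *
show();T=cur();print('tip',itr(TR,T[:3,3]+73*T[:3,2]));rackview('vial_rack')"
```

```text
clock: 12.38
position: [660.0, -104.8, 145.2]
tool_rot: [0.718, 0.696, 0.001, 0.001]
ft_force: [0.3, 0.5, 0.1]
opening: 0.0
gripper_force: 0.0
tray TCP [-80.5 -73.7  94.2] rot err deg [-14.14   0.05  -0.04] f [0.23 0.51 0.14] op 0.0 t 12.38
tip [-62.63440716 -73.60421546  23.40484027]
vial_rack 0.97 [341. 220.] z99 57.8
body 7151 [-25.8 -73.1] [95.8 51. ] 89.6 pct [[-50.8, -95.6], [-5.5, -25.5]]
all 14782 [-28.2 -73.1] [95.8 56.2] 89.8 pct [[-50.7, -94.4], [-5.9, -25.5]]
```

Remaining about 4.5 mm; press to contact.

```bash
python3 -m jog '[[[0,0.012,0.003,0,0,0,0],[0,0.012,0.003,0,0,0,0],[0,0.008,0.002,0,0,0,0],[0,0,0,0,0,0,0],[0,0,0,0,0,0,0]]]'; python3 -c "
from h import *
show();T=cur();print('tip',itr(TR,T[:3,3]+73*T[:3,2]));rackview('vial_rack')"
```

```text
clock: 12.9
position: [666.1, -105.0, 144.3]
tool_rot: [0.718, 0.696, 0.001, 0.001]
ft_force: [-3.9, 0.7, 4.1]
opening: -0.0
gripper_force: 2.4
tray TCP [-74.3 -73.8  94.8] rot err deg [-14.15   0.04  -0.03] f [-4.78  0.63  3.  ] op -0.0 t 12.9
tip [-56.46008232 -73.70691691  24.05393329]
vial_rack 0.68 [336. 222.] z99 57.8
body 7055 [-21.7 -62.4] [50.2 74.4] 0.2 pct [[-46.2, -94.2], [-0.6, -25.5]]
all 14533 [-23.8 -67.6] [53.3 86.4] 2.7 pct [[-46.2, -92.7], [-1.3, -25.5]]
vial_rack 0.33 [175. 131.] z99 50.2
body 12663 [ 11.7 -44.5] [ 26.4 175.9] 0.4 pct [[-1.0, -111.1], [23.7, 41.0]]
all 16949 [-10.  -57.9] [182.8 144.8] 39.9 pct [[-1.5, -110.0], [23.9, 41.7]]
```

```bash
python3 -m jog '[[[0,-0.05,-0.0125,0,0,0,0],[0,-0.05,-0.05,0,0,0,0],[0,0,-0.13,0,0,0,0],[0,0,-0.13,0,0,0,0],[0,0,-0.13,0,0,0,0],[0,0,-0.13,0,0,0,0],[0,0,-0.13,0,0,0,40],[0,0,0,0,0,0,85],[0,0,0,0,0,0,85]]]'; python3 -c "
from h import *
show();rackview('vial_rack');plan(pose([440,325,260],down(np.radians(102))),mm=32)"
```

```text
clock: 13.75
position: [646.7, -104.5, 288.1]
tool_rot: [0.718, 0.697, 0.002, 0.002]
ft_force: [-0.2, 0.2, -0.1]
opening: 35.9
gripper_force: 0.0
tray TCP [-128.   -73.8  229.6] rot err deg [-14.38   0.03  -0.03] f [-0.21  0.18 -0.19] op 35.9 t 13.75
vial_rack 0.81 [316. 173.] z99 57.9
body 2979 [-23.4 -73.2] [96.  46.8] 89.7 pct [[-46.4, -120.1], [-1.5, -25.5]]
all 5928 [-23.4 -73.2] [96.  46.8] 89.7 pct [[-46.4, -119.5], [-2.0, -25.4]]
15 x [0.1486, -0.0569, 0.0085, 0.0, -0.0, -0.0051]
```

Vial rack is home at (-23.4, -73.2). Next, the tube rack.

```bash
python3 -m jog '[[[0.07,-0.028,0.004,0,0,-0.0025,85],[0.1486,-0.0569,0.0085,0,0,-0.0051,85],[0.1486,-0.0569,0.0085,0,0,-0.0051,85],[0.1486,-0.0569,0.0085,0,0,-0.0051,85],[0.1486,-0.0569,0.0085,0,0,-0.0051,85],[0.1486,-0.0569,0.0085,0,0,-0.0051,85],[0.1486,-0.0569,0.0085,0,0,-0.0051,85],[0.1486,-0.0569,0.0085,0,0,-0.0051,85],[0.1486,-0.0569,0.0085,0,0,-0.0051,85],[0.1486,-0.0569,0.0085,0,0,-0.0051,85],[0.1486,-0.0569,0.0085,0,0,-0.0051,85],[0.1486,-0.0569,0.0085,0,0,-0.0051,85],[0.1486,-0.0569,0.0085,0,0,-0.0051,85],[0.1486,-0.0569,0.0085,0,0,-0.0051,85],[0.1486,-0.0569,0.0085,0,0,-0.0051,85],[0.07,-0.028,0.004,0,0,-0.0025,85],[0,0,0,0,0,0,85],[0,0,0,0,0,0,85]]]'; python3 - <<'E'
from h import *
print(cur().round(3).tolist())
cal=calibration("wrist");p,d=snapshot("wrist");save("w4",p)
for r in cut_out("wrist","tube_rack")[:2]:
    print(r["confidence"],np.array(r["centre"])*[512,384],np.median(p[r["region"]],0));rackfit(cal,d,r["region"],130,77)
E
```

```text
clock: 15.35
position: [439.3, 323.4, 259.4]
tool_rot: [0.628, 0.778, 0.0, 0.001]
ft_force: [-0.3, -0.0, -0.2]
opening: 85.1
gripper_force: 0.0
[[-0.21, 0.978, 0.002, 439.319], [0.978, 0.21, -0.001, 323.367], [-0.001, 0.001, -1.0, 259.401], [0.0, 0.0, 0.0, 1.0]]
0.73 [261.6832 154.2144] [109. 113. 114.]
body 4137 [438. 340.] [ 46.2 129.6] 12.4
all 7468 [438.  340.1] [ 46.2 130. ] 12.4
caps 2661 [438.2 340.3] [ 36.9 111.1] 12.8
0.64 [ 74.0864 143.0016] [64. 40. 79.]
body 3775 [266.3 314.8] [130.7  47.7] 85.8
all 10029 [266.3 314.4] [131.4  47.8] 85.8
caps 2751 [266.6 314.9] [110.1  38. ] 85.6
```

View pics/w4.png

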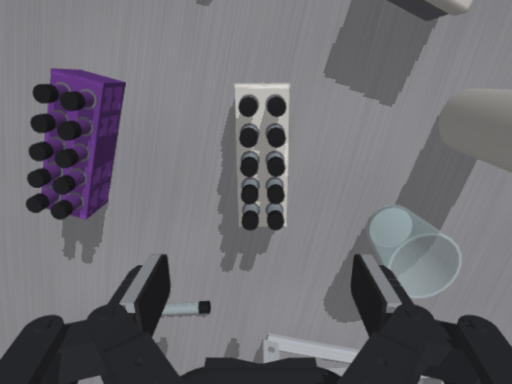

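```bash
python3 -c "
from h import *
S=plan(pose([438,340.2,240],down(np.radians(102.5))));plan(pose([438,340.2,91],down(np.radians(102.5))),S,mm=25)"
```

```text
1 x [0.0893, 0.0075, 0.1, 0.0007, 0.0002, -0.0027]
6 x [0.0, 0.0, 0.1242, 0.0, 0.0, 0.0]
```

```bash
python3 -m jog '[[[0.0893,0.0075,0.1,0,0,-0.0027,85],[0,0,0.1242,0,0,0,85],[0,0,0.1242,0,0,0,85],[0,0,0.1242,0,0,0,85],[0,0,0.1242,0,0,0,85],[0,0,0.1242,0,0,0,85],[0,0,0.1242,0,0,0,85],[0,0,0,0,0,0,85],[0,0,0,0,0,0,85],[0,0,0,0,0,0,30],[0,0,0,0,0,0,30],[0,0,0,0,0,0,30],[0,0,0,0,0,0,30],[0,0,0,0,0,0,30],[0,0,0,0,0,0,30]]]'; python3 -c "
from h import *
S=cur();print(S.round(3).tolist());U=S.copy();U[2,3]=290;plan(U);plan(tg(-152,57,220),U,mm=32)"
```

```text
clock: 16.7
position: [438.8, 341.4, 93.6]
tool_rot: [0.626, 0.78, 0.003, 0.001]
ft_force: [-0.8, -0.5, 6.8]
opening: 44.9
gripper_force: 63.0
[[-0.217, 0.976, 0.005, 438.827], [0.976, 0.217, 0.002, 341.41], [0.001, 0.006, -1.0, 93.622], [0.0, 0.0, 0.0, 1.0]]
8 x [0.0001, 0.0007, -0.1227, 0.0, 0.0, 0.0]
12 x [-0.1387, 0.0636, -0.0055, 0.0066, 0.0008, 0.0066]
```

```bash
python3 -m jog '[[[0,0,-0.06,0,0,0,30],[0,0,-0.1227,0,0,0,30],[0,0,-0.1227,0,0,0,30],[0,0,-0.1227,0,0,0,30],[0,0,-0.1227,0,0,0,30],[0,0,-0.1227,0,0,0,30],[0,0,-0.1227,0,0,0,30],[0,0,-0.1227,0,0,0,30],[0,0,-0.06,0,0,0,30]]]'; python3 -m jog '[[[-0.07,0.032,-0.003,0.0033,0,0.0033,30],[-0.1387,0.0636,-0.0055,0.0066,0.0008,0.0066,30],[-0.1387,0.0636,-0.0055,0.0066,0.0008,0.0066,30],[-0.1387,0.0636,-0.0055,0.0066,0.0008,0.0066,30],[-0.1387,0.0636,-0.0055,0.0066,0.0008,0.0066,30],[-0.1387,0.0636,-0.0055,0.0066,0.0008,0.0066,30],[-0.1387,0.0636,-0.0055,0.0066,0.0008,0.0066,30],[-0.1387,0.0636,-0.0055,0.0066,0.0008,0.0066,30],[-0.1387,0.0636,-0.0055,0.0066,0.0008,0.0066,30],[-0.1387,0.0636,-0.0055,0.0066,0.0008,0.0066,30],[-0.1387,0.0636,-0.0055,0.0066,0.0008,0.0066,30],[-0.1387,0.0636,-0.0055,0.0066,0.0008,0.0066,30],[-0.07,0.032,-0.003,0.0033,0,0.0033,30],[0,0,0,0,0,0,30],[0,0,0,0,0,0,30]]]'; python3 - <<'E'
from h import *
show()
cal=calibration("wrist");p,d=snapshot("wrist");save("w5",p)
T=cur();P,_,_=cloud(cal,d);Q=(P-T[:3,3])@T[:3,:3]
m2=(abs(Q[:,1])<15)&(Q[:,2]>45)&(Q[:,2]<95)&(Q[:,0]>40)&(Q[:,0]<75);print("end face x",np.percentile(Q[m2][:,0],[50,90,99]), "z", np.percentile(Q[m2][:,2],[1,99]))
q=itr(TR,P)
m=(q[:,2]>26)&(q[:,2]<42)&(q[:,1]>120)&(q[:,1]<200)&(q[:,0]>-310)&(q[:,0]<-50)
if m.sum()>20: print("bar",m.sum(),np.percentile(q[m],[1,99],axis=0).round(1).tolist(),np.polyfit(q[m][:,0],q[m][:,1],1))
m=(q[:,2]>14)&(q[:,2]<23)&(q[:,1]>100)&(q[:,1]<160)&(q[:,0]>-100)&(q[:,0]<-5);print("wall inner y",m.sum(),np.percentile(q[m][:,1],[2,98]) if m.sum() else '')
plan(tg(-150,58.2,160));
E
```

```text
clock: 17.45
position: [437.6, 340.9, 291.8]
tool_rot: [0.626, 0.78, 0.003, 0.001]
ft_force: [0.1, -0.1, -3.0]
opening: 44.8
gripper_force: 62.4
clock: 18.7
position: [623.9, 25.4, 282.3]
tool_rot: [0.713, 0.69, -0.087, -0.088]
ft_force: [-0.5, 0.4, -3.2]
opening: 44.5
gripper_force: 62.3
tray TCP [-152.5   55.4  217.6] rot err deg [ 0.16 -0.11  0.16] f [ 0.31  0.41 -3.22] op 44.5 t 18.7
end face x [58.81648884 63.39084973 63.52576274] z [45.13443609 93.47831854]
bar 3812 [[-274.4, 131.0, 28.2], [-59.0, 169.7, 41.8]] [ -0.13284218 131.06310545]
wall inner y 865 [123.49640385 129.11185486]
3 x [0.0035, 0.005, 0.0964, -0.0002, 0.0002, -0.0002]
```

View pics/w5.png

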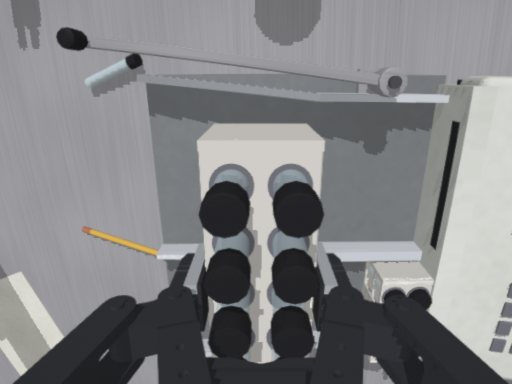

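```bash
python3 -m jog '[[[0.0035,0.005,0.0964,0,0,0,30],[0.0035,0.005,0.0964,0,0,0,30],[0.0035,0.005,0.0964,0,0,0,30],[0.002,0,0.09,0,0,0,30],[0.002,0,0.09,0,0,0,30],[0,0,0.08,0,0,0,30],[0,0,0.05,0,0,0,30],[0,0,0,0,0,0,30],[0,0,0,0,0,0,30]]]'; python3 -c "
from h import *
show();plan(tg(-150,58.4,93.5))"
```

```text
clock: 19.5
position: [596.9, 30.6, 166.2]
tool_rot: [0.712, 0.691, -0.087, -0.087]
ft_force: [-0.4, 0.0, -2.8]
opening: 45.2
gripper_force: 62.3
tray TCP [-150.8   59.7   98.3] rot err deg [ 0.12 -0.15 -0.01] f [ 0.28  0.03 -2.79] op 45.2 t 19.5
1 x [-0.0066, 0.0039, 0.0242, -0.0007, 0.0008, 0.0001]
```

```bash
python3 -m jog '[[[-0.0066,0.004,0.008,0,0,0,30],[0,0,0.01,0,0,0,30],[0,0,0.01,0,0,0,30],[0,0,0,0,0,0,30],[0,0,0,0,0,0,30]]]'; python3 -c "
from h import *
show()"
```

```text
clock: 19.92
position: [597.4, 28.3, 161.9]
tool_rot: [0.713, 0.691, -0.085, -0.086]
ft_force: [0.2, 0.1, 6.4]
opening: 45.1
gripper_force: 63.5
tray TCP [-149.2   57.5   94.3] rot err deg [-0.04 -0.11  0.07] f [-1.32  0.07  6.26] op 45.1 t 19.92
```

```bash
python3 -m jog '[[[0,0,0,0,0,0,60],[0,0,0,0,0,0,85],[0,0,0,0,0,0,85],[0,0,0,0,0,0,85],[0,0,0,0,0,0,85],[0,0,-0.05,0,0,0,85],[0,0,-0.12,0,0,0,85],[0,0,-0.12,0,0,0,85],[0,0,-0.12,0,0,0,85],[0,0,-0.12,0,0,0,85],[0,0,-0.12,0,0,0,20],[0,0,0,0,0,0,0],[0,0,0,0,0,0,0]]]'; python3 -c "
from h import *
show();rackview('tube_rack');S=plan(tip(-222,56,100));S2=plan(tip(-205,56,25),S,mm=20)"
```

```text
clock: 21.0
position: [629.1, 27.5, 287.4]
tool_rot: [0.713, 0.691, -0.086, -0.086]
ft_force: [-0.1, -0.2, -0.7]
opening: 51.1
gripper_force: 0.0
tray TCP [-148.7   57.6  223.8] rot err deg [-0.02 -0.13  0.08] f [ 0.08 -0.17 -0.65] op 51.1 t 21.0
tube_rack 0.72 [259. 184.] z99 78.2
body 4463 [-148.8   56.7] [130.2  46.2] 89.9 pct [[-171.2, -5.0], [-126.1, 121.4]]
all 9147 [-148.8   56.7] [130.2  46.2] 89.9 pct [[-170.8, -1.5], [-126.3, 121.6]]
tube_rack 0.7 [308. 173.] z99 50.6
body 6183 [-128.6   53.1] [207.1 330. ] 83.3 pct [[-275.8, -58.7], [23.2, 167.4]]
all 12499 [-131.7   53.2] [208.8 335.4] 83.6 pct [[-281.4, -53.6], [23.0, 171.1]]
4 x [-0.0021, -0.119, 0.0531, -0.0197, 0.0002, -0.0001]
4 x [-0.0, -0.0021, 0.0961, 0.0, 0.0, 0.0]
```

```bash
python3 -m jog '[[[-0.002,-0.119,0.0531,-0.0197,0,0,0],[-0.001,-0.119,0.0531,-0.0197,0,0,0],[-0.001,-0.119,0.0531,-0.0197,0,0,0],[-0.001,-0.119,0.0531,-0.0197,0,0,0],[0,-0.002,0.0961,0,0,0,0],[0,-0.002,0.0961,0,0,0,0],[0,-0.002,0.0961,0,0,0,0],[0,-0.002,0.0961,0,0,0,0],[0,0,0,0,0,0,0],[0,0,0,0,0,0,0],[0,0,0,0,0,0,0]]]'; python3 -c "
from h import *
show();T=cur();print('tip',itr(TR,T[:3,3]+73*T[:3,2]));S=plan(tip(-188,56.5,24));plan(tip(-58,55.8,24),S,mm=8)"
```

```text
clock: 22.02
position: [532.6, 29.4, 185.6]
tool_rot: [0.718, 0.696, -0.007, -0.005]
ft_force: [-0.9, 0.2, 0.5]
opening: -0.0
gripper_force: 0.0
tray TCP [-217.8   56.6  101.6] rot err deg [-13.05  -0.15   0.06] f [-0.96  0.22  0.24] op -0.0 t 22.02
tip [-201.28885394   56.39949071   30.50107436]
1 x [-0.0003, 0.0513, 0.0467, -0.0053, 0.0009, -0.0002]
17 x [-0.0002, 0.0371, 0.0092, 0.0, 0.0, 0.0]
```

```bash
python3 -m jog '[[[-0.0002,0.0257,0.0234,-0.0027,0.0004,0,0],[-0.0002,0.0257,0.0234,-0.0027,0.0004,0,0],[-0.0002,0.0371,0.0092,0,0,0,0],[-0.0002,0.0371,0.0092,0,0,0,0],[-0.0002,0.0371,0.0092,0,0,0,0],[-0.0002,0.0371,0.0092,0,0,0,0],[-0.0002,0.0371,0.0092,0,0,0,0],[-0.0002,0.0371,0.0092,0,0,0,0],[-0.0002,0.0371,0.0092,0,0,0,0],[0,0,0,0,0,0,0],[0,0,0,0,0,0,0]]]'; python3 -c "
from h import *
show();T=cur();print('tip',itr(TR,T[:3,3]+73*T[:3,2]));rackview('tube_rack')"
```

```text
clock: 22.93
position: [595.9, 27.1, 163.4]
tool_rot: [0.718, 0.696, 0.001, 0.001]
ft_force: [-1.6, -0.6, 6.0]
opening: -0.0
gripper_force: 2.4
tray TCP [-150.9   56.2   95.4] rot err deg [-14.12   0.     0.05] f [-2.94 -0.67  5.4 ] op -0.0 t 22.93
tip [-133.11651029   56.14746968   24.57689144]
tube_rack 0.61 [189. 166.] z99 48.9
body 4864 [-64.8  92.6] [101.1 318.3] 49.0 pct [[-66.3, -40.3], [22.9, 148.1]]
all 22380 [-80.8  92.9] [154.4 318.8] 61.9 pct [[-218.0, -25.9], [20.9, 161.8]]
tube_rack 0.6 [349. 209.] z99 79.2
body 8128 [-99.6  67.8] [107.2  48.4] 89.4 pct [[-121.8, 39.2], [-76.4, 121.2]]
all 23846 [-101.5   67.7] [107.8  52.4] 89.4 pct [[-122.1, 44.3], [-77.6, 121.2]]
```

```bash
python3 -m jog '[[[-0.0002,0.0371,0.0092,0,0,0,0],[-0.0002,0.0371,0.0092,0,0,0,0],[-0.0002,0.0371,0.0092,0,0,0,0],[-0.0002,0.0371,0.0092,0,0,0,0],[0,0,0,0,0,0,0]]]'; python3 -c "
from h import *
show();T=cur();print('tip',itr(TR,T[:3,3]+73*T[:3,2]));rackview('tube_rack','w6')"
```

```text
clock: 23.45
position: [625.6, 25.9, 154.2]
tool_rot: [0.718, 0.696, -0.0, 0.0]
ft_force: [-0.6, -0.5, 0.4]
opening: 0.0
gripper_force: 0.3
tray TCP [-119.9   55.9   93.6] rot err deg [-1.399e+01 -1.000e-02  5.000e-02] f [-0.71 -0.55  0.23] op 0.0 t 23.45
tip [-102.24919636   55.90958469   22.8105664 ]
tube_rack 0.56 [352. 209.] z99 79.5
body 8206 [-68.8  75.6] [91.7 51.4] 88.7 pct [[-90.2, 39.6], [-44.8, 121.0]]
all 24636 [-50.1  67.7] [100.5 107.3] 0.3 pct [[-90.7, 46.4], [-46.3, 121.0]]
tube_rack 0.48 [167. 173.] z99 50.0
body 10227 [-44.2 108.2] [117.8 277.8] 48.7 pct [[-65.4, -15.0], [23.4, 147.3]]
all 26178 [-84.2  73.2] [160.6 244.9] 80.6 pct [[-186.4, -9.3], [22.7, 157.8]]
```

View pics/w6.png

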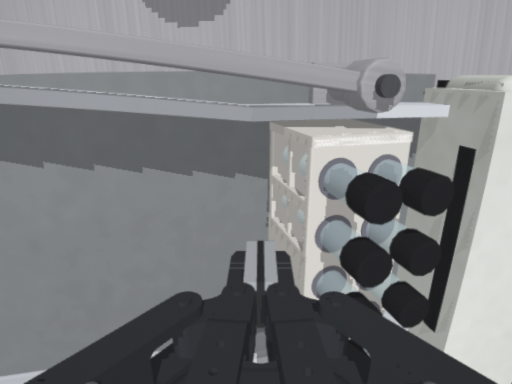

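```bash
python3 -m jog '[[[-0.0001,0.0371,0.0092,0,0,0,0],[-0.0001,0.0371,0.0092,0,0,0,0],[-0.0001,0.0371,0.0092,0,0,0,0],[-0.0001,0.0371,0.0092,0,0,0,0],[0,0.025,0.006,0,0,0,0],[0,0.015,0.0037,0,0,0,0],[0,0.012,0.003,0,0,0,0],[0,0.01,0.0025,0,0,0,0],[0,0,0,0,0,0,0],[0,0,0,0,0,0,0]]]'; python3 -c "
from h import *
show();T=cur();print('tip',itr(TR,T[:3,3]+73*T[:3,2]));rackview('tube_rack')"
```

```text
clock: 24.38
position: [666.4, 24.6, 144.8]
tool_rot: [0.718, 0.696, -0.0, 0.0]
ft_force: [0.0, 0.3, -0.7]
opening: -0.2
gripper_force: 0.2
tray TCP [-78.   55.8  94.4] rot err deg [-1.401e+01 -1.000e-02  5.000e-02] f [ 0.21  0.31 -0.68] op -0.2 t 24.38
tip [-60.31029265  55.82652038  23.56845391]
```

```bash
python3 -m jog '[[[0,0.01,0.0025,0,0,0,0],[0,0.01,0.0025,0,0,0,0],[0,0.008,0.002,0,0,0,0],[0,0,0,0,0,0,0],[0,0,0,0,0,0,0]]]'; python3 -c "
from h import *
show();T=cur();print('tip',itr(TR,T[:3,3]+73*T[:3,2]));rackview('tube_rack')"
```

```text
clock: 24.9
position: [669.7, 24.4, 144.1]
tool_rot: [0.718, 0.696, -0.002, -0.002]
ft_force: [-18.5, -0.0, 11.0]
opening: -0.3
gripper_force: 10.8
tray TCP [-74.6  55.8  94.6] rot err deg [-13.72  -0.02   0.04] f [-20.63  -0.59   6.18] op -0.3 t 24.9
tip [-57.31389678  55.73653343  23.63962823]
tube_rack 0.71 [174.  68.] z99 47.6
body 2366 [-94.2 147. ] [20.8 97.4] 77.9 pct [[-66.7, 129.3], [-47.1, 148.7]]
all 8844 [-96.3 141.2] [ 21.1 100.5] 86.9 pct [[-144.4, 130.1], [-47.9, 153.0]]
tube_rack 0.69 [352. 210.] z99 80.2
body 7703 [-12.1  66.1] [ 75.6 119.7] 9.7 pct [[-46.6, 37.6], [-0.0, 120.8]]
all 24650 [-8.7 64.6] [ 86.3 113. ] 0.2 pct [[-47.5, 43.3], [-1.8, 120.8]]
```

```bash
python3 -m jog '[[[0,-0.04,-0.01,0,0,0,0],[0,-0.06,-0.05,0,0,0,0],[0,0,-0.13,0,0,0,0],[0,0,-0.13,0,0,0,0],[0,0,-0.13,0,0,0,0],[0,0,-0.13,0,0,0,0],[0,0,-0.13,0,0,0,0],[0,0,0,0,0,0,0],[0,0,0,0,0,0,0]]]'; python3 - <<'E'
from h import *
show();rackview('tube_rack');rackview('vial_rack')
cal=calibration("wrist");p,d=snapshot("wrist");P,_,_=cloud(cal,d);q=itr(TR,P)
m=(q[:,2]>30)&(q[:,2]<42)&(q[:,1]>132)&(q[:,1]<200)&(q[:,0]>-310)&(q[:,0]<-70)
if m.sum()>20: k=np.polyfit(q[m][:,0],q[m][:,1],1);print("bar",m.sum(),k,np.polyval(k,[-56,-150,-200]),np.percentile(q[m],[1,99],axis=0).round())
E
```

```text
clock: 25.75
position: [652.6, 25.1, 287.4]
tool_rot: [0.718, 0.696, 0.001, 0.001]
ft_force: [0.3, 0.8, -1.2]
opening: -0.7
gripper_force: 0.0
tray TCP [-125.9   55.9  229.4] rot err deg [-1.424e+01  1.000e-02  4.000e-02] f [ 0.59  0.82 -1.04] op -0.7 t 25.75
tube_rack 0.68 [313. 175.] z99 77.8
body 3746 [-25.2  55.9] [ 50.9 130.4] 0.1 pct [[-50.3, -7.3], [-5.6, 120.7]]
all 9073 [-25.2  55.9] [ 50.9 130.5] 0.1 pct [[-50.3, -5.7], [-6.2, 120.8]]
vial_rack 0.71 [316. 273.] z99 57.6
body 856 [-25.8 -38. ] [55.3 50.6] 87.6 pct [[-46.7, -62.9], [-1.5, -24.8]]
all 1832 [-23.8 -29.7] [48.7 71.9] 4.6 pct [[-46.3, -62.0], [-1.3, -25.0]]
bar 3332 [ -0.13206716 131.27468276] [138.67044356 151.08475632 157.68811417] [[-253.  138.   35.]
 [ -72.  167.   42.]]
```

```bash
python3 -c "
from h import *
S=plan(tip(-75,55.6,90),mm=25);S2=plan(tip(-75,55.6,26),S,mm=20);plan(tip(-63,55.6,26),S2)"
```

```text
3 x [-0.0005, 0.0276, 0.1188, -0.0002, 0.0, -0.0001]
4 x [0.0, -0.0194, 0.0776, 0.0, 0.0, 0.0]
1 x [0.0, 0.0582, 0.0145, 0.0, 0.0, 0.0]
```

```bash
python3 -m jog '[[[-0.0005,0.0276,0.1188,0,0,0,0],[-0.0005,0.0276,0.1188,0,0,0,0],[-0.0005,0.0276,0.1188,0,0,0,0],[0,-0.0194,0.0776,0,0,0,0],[0,-0.0194,0.0776,0,0,0,0],[0,-0.0194,0.0776,0,0,0,0],[0,-0.0194,0.0776,0,0,0,0],[0,0.03,0.0075,0,0,0,0],[0,0.02,0.005,0,0,0,0],[0,0,0,0,0,0,0],[0,0,0,0,0,0,0]]]'; python3 -c "
from h import *
show();T=cur();print('tip',itr(TR,T[:3,3]+73*T[:3,2]));rackview('tube_rack')"
```

```text
clock: 26.92
position: [663.9, 24.4, 150.5]
tool_rot: [0.718, 0.696, 0.0, 0.001]
ft_force: [-0.6, -0.9, -0.1]
opening: -0.2
gripper_force: 0.0
tray TCP [-81.8  55.6  99.3] rot err deg [-14.09  -0.     0.05] f [-0.51 -0.91 -0.21] op -0.2 t 26.92
tip [-64.044776    55.5484537   28.52946044]
tube_rack 0.89 [347. 206.] z99 77.7
body 8085 [-25.1  70.4] [ 52.9 103. ] 2.5 pct [[-50.3, 38.8], [-5.1, 120.8]]
all 22348 [-28.6  67.3] [ 60.2 108.8] 2.5 pct [[-50.2, 38.4], [-6.2, 120.8]]
```

Confirmed about 4 mm short, so I'll push gently in small steps, watching the force.

```bash
for i in 1 2 3; do case $i in *) python3 -m jog '[[[0,0.0097,0.0024,0,0,0,0],[0,0.005,0.0012,0,0,0,0],[0,0,0,0,0,0,0]]]' >/dev/null;; esac; python3 -c "
from h import *
show()"; done; python3 -c "
from h import *
rackview('tube_rack')"
```

```text
tray TCP [-79.2  55.6  98.5] rot err deg [-1.404e+01 -1.000e-02  4.000e-02] f [-0.71  0.69  0.58] op -0.0 t 27.27
tray TCP [-76.3  55.5  98.4] rot err deg [-1.401e+01 -1.000e-02  4.000e-02] f [-0.95  0.09  1.  ] op -0.2 t 27.52
tray TCP [-74.   55.6  98.5] rot err deg [-1.392e+01 -1.000e-02  4.000e-02] f [-8.09  0.24  3.32] op 0.1 t 27.77
tube_rack 0.93 [343. 205.] z99 77.8
body 8037 [-12.4  67.3] [ 68.4 107.6] 0.2 pct [[-46.3, 38.5], [-1.2, 120.8]]
all 22030 [-10.6  67.1] [108.3  79.4] 88.5 pct [[-46.2, 44.1], [-2.1, 120.8]]
```

```bash
python3 -m jog '[[[0,-0.005,-0.0012,0,0,0,0],[0,-0.005,-0.0012,0,0,0,0],[0,-0.005,-0.0012,0,0,0,0],[0,-0.01,-0.0025,0,0,0,0],[0,-0.02,-0.005,0,0,0,0],[0,0,0,0,0,0,0]]]'; python3 -c "
from h import *
show();rackview('tube_rack')"
```

```text
clock: 28.37
position: [662.4, 24.5, 149.9]
tool_rot: [0.718, 0.696, 0.0, 0.0]
ft_force: [-0.6, -0.6, -0.1]
opening: -0.0
gripper_force: 0.0
tray TCP [-83.1  55.6  98.4] rot err deg [-1.401e+01 -1.000e-02  4.000e-02] f [-0.58 -0.59 -0.2 ] op -0.0 t 28.37
tube_rack 0.94 [359. 209.] z99 77.7
body 8017 [-12.1  74.9] [92.3 69.9] 89.9 pct [[-46.6, 39.8], [-1.4, 120.8]]
all 23257 [-9.  74.7] [76.7 93.6] 0.9 pct [[-46.5, 38.0], [-2.5, 120.8]]
```

```bash
python3 - <<'E'
from h import *
def F(th,r=140,ex=0):
    d=np.array([-np.sin(th),-np.cos(th)]);n=np.array([-np.cos(th),np.sin(th)])
    return np.array([-56,139])+r*d+(4+ex+12*abs(np.cos(th))+11*abs(np.sin(th)))*n
s=F(1.70,ex=18);print(s)
A=plan(tip(-95,57,130),mm=25);B=plan(tip(s[0],s[1],130),A,mm=30);C=plan(tip(s[0],s[1],28),B,mm=25)
prev=s
for th in np.r_[1.70,np.linspace(1.62,0.02,20)]:
    p=F(th);D=np.linalg.inv(tip(*prev,28))@tip(*p,28);print(round(th,2),p.round(1),(D[:3,3]/200).round(3).tolist());prev=p
E
```

```text
[-190.39380768  191.2054917 ]
5 x [0.0014, -0.0042, -0.1066, 0.0, 0.0, -0.0]
6 x [0.1118, -0.0771, -0.0192, 0.0, 0.0, 0.0]
5 x [-0.0, -0.0247, 0.099, 0.0, 0.0, 0.0]
1.7 [-192.7  173.4] [-0.089, -0.011, -0.003]
1.62 [-195.1  161.4] [-0.06, -0.011, -0.003]
1.54 [-196.5  149.5] [-0.06, -0.007, -0.002]
1.45 [-197.   138.6] [-0.055, -0.002, -0.001]
1.37 [-196.6  127.6] [-0.055, 0.002, 0.0]
1.28 [-195.3  116.5] [-0.055, 0.006, 0.002]
1.2 [-193.2  105.5] [-0.055, 0.01, 0.003]
1.11 [-190.1   94.5] [-0.055, 0.015, 0.004]
1.03 [-186.1   83.8] [-0.054, 0.019, 0.005]
0.95 [-181.2   73.3] [-0.052, 0.024, 0.006]
0.86 [-175.4   63.2] [-0.051, 0.028, 0.007]
0.78 [-168.7   53.5] [-0.049, 0.033, 0.008]
0.69 [-161.1   44.3] [-0.046, 0.037, 0.009]
0.61 [-152.7   35.7] [-0.043, 0.041, 0.01]
0.53 [-143.4   27.9] [-0.039, 0.045, 0.011]
0.44 [-133.4   20.7] [-0.036, 0.048, 0.012]
0.36 [-122.8   14.5] [-0.031, 0.052, 0.013]
0.27 [-111.5    9.2] [-0.027, 0.055, 0.014]
0.19 [-99.8   4.8] [-0.022, 0.057, 0.014]
0.1 [-87.5   1.5] [-0.016, 0.059, 0.015]
0.02 [-75.   -0.6] [-0.011, 0.061, 0.015]
```

```bash
python3 -m jog '[[[0,-0.004,-0.1066,0,0,0,0],[0,-0.004,-0.1066,0,0,0,0],[0,-0.004,-0.1066,0,0,0,0],[0,-0.004,-0.1066,0,0,0,0],[0,-0.004,-0.1066,0,0,0,0],[0.1118,-0.0771,-0.0192,0,0,0,0],[0.1118,-0.0771,-0.0192,0,0,0,0],[0.1118,-0.0771,-0.0192,0,0,0,0],[0.1118,-0.0771,-0.0192,0,0,0,0],[0.1118,-0.0771,-0.0192,0,0,0,0],[0.1118,-0.0771,-0.0192,0,0,0,0],[0,0,0,0,0,0,0],[0,0,0,0,0,0,0]]]'; python3 - <<'E'
from h import *
show();T=cur();print('tip',itr(TR,T[:3,3]+73*T[:3,2]));plan(tip(-190.4,191.2,28),mm=20)
E
```

```text
clock: 29.55
position: [570.1, 162.7, 279.9]
tool_rot: [0.717, 0.697, 0.001, 0.001]
ft_force: [-0.3, -0.3, 0.2]
opening: -0.2
gripper_force: 0.0
tray TCP [-208.1  190.9  201.2] rot err deg [-1.408e+01 -1.000e-02 -9.000e-02] f [-0.38 -0.33  0.16] op -0.2 t 29.55
tip [-190.38219125  190.94077232  130.41237631]
6 x [0.0002, -0.0206, 0.0828, 0.0001, -0.0, 0.0001]
```

```bash
python3 -m jog '[[[0,-0.0206,0.0828,0,0,0,0],[0,-0.0206,0.0828,0,0,0,0],[0,-0.0206,0.0828,0,0,0,0],[0,-0.0206,0.0828,0,0,0,0],[0,-0.0206,0.0828,0,0,0,0],[0,-0.0206,0.0828,0,0,0,0],[0,0,0,0,0,0,0],[0,0,0,0,0,0,0]]]'; python3 - <<'E'
from h import *
show();T=cur();print('tip',itr(TR,T[:3,3]+73*T[:3,2]))
E
```

```text
clock: 30.22
position: [545.8, 161.5, 179.3]
tool_rot: [0.718, 0.696, -0.001, -0.0]
ft_force: [0.1, -0.1, 0.7]
opening: 0.0
gripper_force: 0.0
tray TCP [-207.3  189.1   97.8] rot err deg [-13.94  -0.04   0.09] f [-0.06 -0.06  0.75] op 0.0 t 30.22
tip [-189.71854859  188.98999611   26.94827126]
```

```bash
python3 -m jog '[[[-0.08,-0.013,-0.007,0,0,0,0],[-0.06,-0.011,-0.003,0,0,0,0],[-0.06,-0.007,-0.002,0,0,0,0],[-0.055,-0.002,-0.001,0,0,0,0],[-0.055,0.002,0,0,0,0,0],[-0.055,0.006,0.002,0,0,0,0],[-0.055,0.01,0.003,0,0,0,0],[-0.055,0.015,0.004,0,0,0,0],[-0.054,0.019,0.005,0,0,0,0],[-0.052,0.024,0.006,0,0,0,0],[0,0,0,0,0,0,0],[0,0,0,0,0,0,0]]]'; cat >> h.py <<'E'
def bar():
    cal=calibration("wrist");p,d=snapshot("wrist");P,_,_=cloud(cal,d);q=itr(TR,P)
    for r in cut_out("wrist","retainer")[:1]:
        P,_,_=cloud(cal,d,r["region"]);q=itr(TR,P);q=q[(q[:,2]>32)&(q[:,2]<44)]
        v=q[:,:2]-[-56,139];v=v[np.linalg.norm(v,axis=1)>50]
        print("bar",r["confidence"],len(v),"theta",np.median(np.arctan2(-v[:,0],-v[:,1])) if len(v) else None)
    return p
E
python3 - <<'E'
from h import *
show();T=cur();print('tip',itr(TR,T[:3,3]+73*T[:3,2]));save("w7",bar())
E
```

```text
clock: 31.22
position: [551.0, 45.1, 178.1]
tool_rot: [0.718, 0.696, -0.0, 0.0]
ft_force: [-0.1, 0.9, -0.7]
opening: -0.1
gripper_force: 0.0
tray TCP [-198.6   72.9   98.7] rot err deg [-1.397e+01 -1.000e-02  1.200e-01] f [ 0.06  0.88 -0.68] op -0.1 t 31.22
tip [-180.95836455   72.82498249   27.8653825 ]
bar 0.72 3663 theta 0.989542935496695
```

View pics/w7.png

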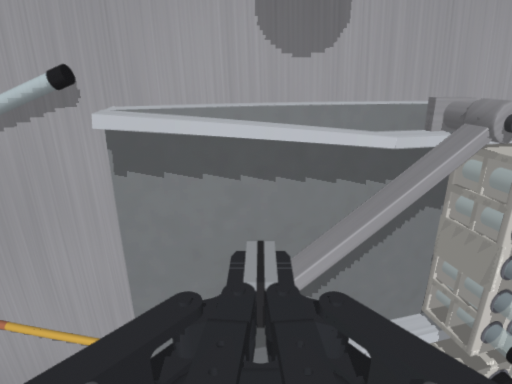

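The bar (px 300-490, 130-280) is swinging ahead of the finger: theta is about 0.97 against a finger plan of 0.95. I'll continue with the arc.

```bash
python3 -m jog '[[[-0.051,0.028,0.007,0,0,0,0],[-0.049,0.033,0.008,0,0,0,0],[-0.046,0.037,0.009,0,0,0,0],[-0.043,0.041,0.01,0,0,0,0],[-0.039,0.045,0.011,0,0,0,0],[-0.036,0.048,0.012,0,0,0,0],[-0.031,0.052,0.013,0,0,0,0],[-0.027,0.055,0.014,0,0,0,0],[-0.022,0.057,0.014,0,0,0,0],[0,0,0,0,0,0,0],[0,0,0,0,0,0,0]]]'; python3 - <<'E'
from h import *
show();T=cur();print('tip',itr(TR,T[:3,3]+73*T[:3,2]));bar()
E
```

```text
clock: 32.23
position: [628.2, -26.0, 158.1]
tool_rot: [0.718, 0.696, -0.001, -0.0]
ft_force: [0.2, 1.0, 0.0]
opening: -0.2
gripper_force: 0.0
tray TCP [-116.8    4.1   98.5] rot err deg [-13.95  -0.02   0.09] f [0.13 0.98 0.06] op -0.2 t 32.23
tip [-99.16158831   4.05080162  27.62580786]
bar 0.67 4739 theta 0.20347291568808376
```

```bash
python3 -m jog '[[[-0.014,0.05,0.0125,0,0,0,0],[-0.008,0.04,0.01,0,0,0,0],[0,0.02,0.005,0,0,0,0],[0,0.01,0.0025,0,0,0,0],[0,0,0,0,0,0,0],[0,0,0,0,0,0,0]]]'; python3 - <<'E'
from h import *
show();T=cur();print('tip',itr(TR,T[:3,3]+73*T[:3,2]));bar()
E
```

```text
clock: 32.83
position: [651.6, -30.3, 152.9]
tool_rot: [0.718, 0.696, -0.0, 0.0]
ft_force: [0.6, -0.2, 0.1]
opening: 0.1
gripper_force: 0.0
tray TCP [-92.7   0.5  99.2] rot err deg [-1.401e+01 -1.000e-02  4.000e-02] f [ 0.58 -0.17  0.27] op 0.1 t 32.83
tip [-75.03036991   0.43980682  28.3368638 ]
bar 0.69 4524 theta 0.045397743411749084
```

```bash
python3 -m jog '[[[0,0.01,0.0025,0,0,0,0],[0,0.01,0.0025,0,0,0,0],[0,0.0097,0.0024,0,0,0,0],[0,0,0,0,0,0,0],[0,0,0,0,0,0,0]]]'; python3 - <<'E'
from h import *
show();bar()
E
```

```text
clock: 33.35
position: [656.8, -30.7, 151.8]
tool_rot: [0.718, 0.696, -0.001, -0.001]
ft_force: [-7.6, 0.6, 5.9]
opening: 0.0
gripper_force: 4.7
tray TCP [-87.4   0.3  99.3] rot err deg [-1.389e+01 -1.000e-02  5.000e-02] f [-8.81  0.36  3.85] op 0.0 t 33.35
bar 0.88 4355 theta 0.015973240890021504
```

At the closed stop (9 N). Backing off gently and lifting, then checking.

```bash
python3 -m jog '[[[0,-0.01,-0.0025,0,0,0,0],[0,-0.01,-0.0025,0,0,0,0],[0,-0.03,-0.0075,0,0,0,0],[0,-0.06,-0.05,0,0,0,0],[0,-0.06,-0.12,0,0,0,0],[0,-0.06,-0.12,0,0,0,0],[0,-0.06,-0.12,0,0,0,0],[0,-0.06,-0.12,0,0,0,0],[0,0,0,0,0,0,0],[0,0,0,0,0,0,0],[0,0,0,0,0,0,0]]]'; python3 - <<'E'
from h import *
show();save("w8",bar());rackview('tube_rack');rackview('vial_rack')
E
```

```text
clock: 34.37
position: [587.6, -28.4, 259.6]
tool_rot: [0.718, 0.696, 0.0, 0.0]
ft_force: [-0.5, 0.1, -1.4]
opening: -0.0
gripper_force: 0.0
tray TCP [-180.6    0.4  187.2] rot err deg [-1.403e+01 -1.000e-02  4.000e-02] f [-0.14  0.13 -1.44] op -0.0 t 34.37
bar 0.94 2896 theta 0.0209168225846549
tube_rack 0.86 [422. 119.] z99 77.6
body 5597 [-9.  53.4] [137.3  77.9] 89.8 pct [[-47.1, -8.1], [0.4, 120.0]]
all 14099 [-11.1  53.6] [ 87.4 141.9] 0.2 pct [[-47.1, -6.5], [-0.8, 119.5]]
vial_rack 0.71 [396. 259.] z99 57.6
body 2411 [-23.7 -73. ] [96.4 47.6] 89.7 pct [[-46.9, -117.5], [-1.3, -25.4]]
all 5334 [-25.8 -70.6] [98.3 58.3] 79.0 pct [[-46.8, -110.7], [-1.8, -25.5]]
```

View pics/w8.png

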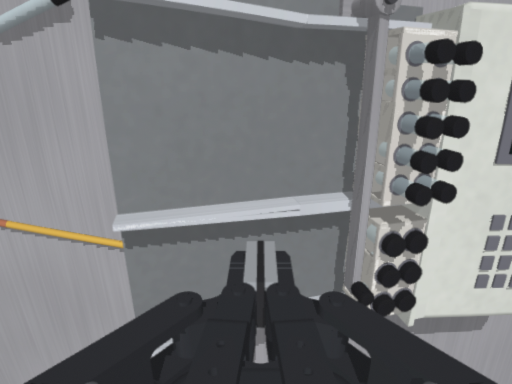

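Both racks are square against the panel (px 420,110 and 395,265). The bar is straight across behind them at column 370, and the arm is clear.

```bash
python3 -c "
from plant import ctrl
print(ctrl.close_job())"
```

```text
the job is handed in; nothing more can be done
None
```

Both racks are home against the stop panel, the retaining arm is closed behind them at about 0.02 rad, and the job is handed in at about 34 s on the robot clock; `close_job()` gave no verdict, so these are my own last wrist-camera measurements.

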